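Set out the collector's stall

ROBOT

A 6-joint arm with a two-finger parallel gripper is mounted at the origin on the work surface. World frame = base frame: x ahead of the robot, y to its left, z up, the work surface at z = 0. Lengths are in mm, angles in rad, forces in N, time in s.
With the tool pointing down it reaches from about 275 to 1000 mm from the base axis. Payload 8.4 kg.
Tool frame: the origin (TCP) lies midway between the tips of the shut fingers; the grasp point (between the pads) lies 19 mm behind it; y points along the fingers, z is the direction in which the jaws open and shut, and the axes are right-handed (so a half turn about y gives the same grasp; the last joint's range is limited). The gripper opens to 85 mm and grips with 20 to 120 N. Pads are 22 mm wide; open, the fingers measure 114 mm over their backs; the gripper's body (76 mm by 85 mm) begins 54 mm behind the grasp point. The pads swing forward as they close: fully open they stand 13 mm farther back than shut.
Start: joints at [-1.162, 0.353, 1.633, -0, 1.155, -0.002], TCP at [249.588, -573.004, 231.281] pointing down, gripper open.
Joint ranges: [-2.63, 2.63], [-0.92, 2.1], [0.06, 2.66], [-1.3, 4.44], [0, 2.69], [-3.02, 3.02]. Speed limits (rad/s): [2.22, 2.22, 2.79, 3.14, 3.14, 3.14].

INTERFACE

Orientations are given as a unit quaternion [w, x, y, z].
In Python, from cell import env gives the robot as it stands.
- The arm moves only by the tool send_rows, never from a script. Its argument "commands" is a list of rows, each a list of 3 entries, a list of its own where there are three numbers: the shift along the world's x, y, z each as a share of 250 mm, from -1 to 1, then the turn, a rotation vector about the world's x, y, z each as a share of 45 degrees, from -1 to 1, then the closure, from 0 (fully open) to 1 (shut). In form: [[[dx, dy, dz], [ax, ay, az], gripper], ...]. A call has 1 to 20 rows; each row is the pose to reach, as a shift and turn from the pose measured when the call began; what a row does not reach only later rows make up. A row lasts 1/12 s, in which the tool goes at most 41.7 mm and 7.16 degrees, less where a joint would pass 70% of its speed; a pose out of reach is approached as far as the arm can. A call with a number of a shift or a turn outside -1 to 1 is refused whole. A call with a gripper value outside its range is refused whole. The fingers move at their own pace and stop on an object; "force" is the grip in N (left out, the last holds). Time passes only in rows, so rows that repeat a pose let the fingers close. It gives the time, the measured TCP pose, the force and the opening at its end, in the units of the state.
- env.state(): the state, without advancing time (a new reading comes with each control period).
- env.grab_frame(name): name is "scene" or "top" or "wrist"; returns a dict with "img" (384x512x3 uint8, red, green, blue), "z_map" (384x512 float32, mm along the optical axis (not along the pixel's ray), 0 where there is no reading), "fx", "fy", "cx", "cy" (pixels), "R" (3x3) and "t" (3): a world point X has camera coordinates R X + t. Camera axes: x right, y down, z forward; pixel columns grow to the right and rows downward; lengths in mm; the calibration is good to about 2 mm. A picture is of the moment at which its call begins.
- env.job_done(): hands the job in, once; it reports no verdict.
The state is a dict: "t": time; "qpos": joint angles; "qvel": joint speeds; "joint_torque": joint torques, N m; "eef_pos": TCP position; "tool_rot": TCP orientation; "contact_force": force on the tool from outside, world axes, zero at the start; "ft_torque": the same for the moment, N m; "opening": finger opening in mm.
Only numpy, scipy, OpenCV 4.12 (cv2) and the standard library are available. Lean on these libraries where they do the work, as an engineer would, in place of code of your own. Each camera call takes 0.05 s, during which the arm holds its last target. There are 200 camera calls.

TASK

Set out the front of the bottle-cap collector's stall: stand the large round tin in the middle of the square wooden plinth with the small round tin centred on top of it, put the wooden box in the middle of the round wooden plinth, and stand the tall cardboard tube on the table half-way between the two plinths, in line with their centres. Stand the black loupe on the table in front of the square plinth, centred on the side that faces the robot, about 2.5 cm clear of that side. Everything stands upright the way up it started and is let go; leave the amber jar and the mug where they are.

Things in the scene. Friction and masses are not known exactly. Their poses are not given: they have to be found in the camera images.
- plinth_square: Square plinth of medium-brown wood, 110 x 110 mm, 18 mm high, fixed to the table. Origin: centre of its underside, on the table. Its z is up; its -x axis points at the side that faces the robot (it is turned at most 0.12 rad from the robot's axes). The round plinth stands along its y axis, on its +y or its -y side, differently each time, with 260 to 285 mm between the centres.
- plinth_round: Round plinth of the same brown wood, 110 mm diameter, 18 mm high, fixed to the table. Origin: centre of its underside, on the table.
- big_tin_mid (a point): Large round steel tin, closed, 60 mm diameter, 45 mm high, about 0.16 kg, loose, standing on the table. Point: its centre, half-way up. z is its own axis, up.
- small_tin_mid (a point): Small round steel tin, closed, 42 mm diameter, 30 mm high, about 0.07 kg, loose, standing on the table. Point: its centre, half-way up. z is its own axis, up.
- pin_box_mid (a point): Closed rectangular box of pale wood with a dark seam and a small brass clasp, 50 mm along its x, 75 mm along its y, 40 mm high, about 0.12 kg, loose, lying on the table turned up to 0.4 rad. Point: its centre, half-way up. z is up; any turn is accepted at the end.
- cap_tube_mid (a point): Tall cardboard tube with dark steel ends, closed, 36 mm diameter, 75 mm high, about 0.13 kg, loose, standing upright. Point: its centre, half-way up. z is its own axis, up.
- loupe_mid (a point): Black stand loupe, 42 mm high, about 0.07 kg, loose, standing on the table: body 32 mm diameter up to 30 mm, above that a wider head of 40 mm diameter, 12 mm high, with a lens on top. Point: its centre, half-way up, in the narrow body. z is its own axis, up.
- jar_mid (a point): Bystander, to be left alone: amber glass jar with a black lid, 60 mm diameter, 69 mm high, loose, standing beyond the plinths. Point: its centre, half-way up.
- mug_mid (a point): Bystander, to be left alone: white ceramic mug, 76 mm diameter, 90 mm high, loose, at the left edge of the working area. Point: its centre, half-way up.

How it is judged:
By the outcome, as a careful person would: the job done as asked, in the order asked, and still so for the second after the job is handed in, with the robot touching nothing.
It also fails if it takes over 128 s, if anything falls off the work surface, if the arm or the gripper's body presses on something with over 40 N, if the wrist force passes 120 N, or if a joint passes its speed limit or range.

## Working session

There is one attempt and no reset: what is moved stays moved. The work goes in short steps, Python scripts to look and compute and a tool call to move; the robot and the scene stay as the last step left them, time stands still between calls to the robot, and variables do not carry over. Pictures are saved under pics/ and viewed, about 12 in all and at most 16, crops included, and the job is handed in when it is done.

Besides the shell and the picture viewer there is one more tool, called after "Call:" as name(argument=value, ...) on one line, values as JSON. send_rows: Moves the arm, as the interface text tells. Its arguments: {"type":"object","properties":{"commands":{"type":"array","items":{"type":"array"}},"force":{"type":"number"}},"required":["commands"]}

```bash
ls; mkdir -p pics; python3 - <<'E'
from cell import env
import cv2,numpy as np
s=env.state();print({k:np.round(v,3).tolist() for k,v in s.items()})
for n in ["scene","top"]:
    f=env.grab_frame(n);np.savez(f"{n}0.npz",**f)
    cv2.imwrite(f"pics/{n}0.png",f["img"][:,:,::-1]);print(n,f["fx"],f["cx"],f["cy"],f["R"].round(3).tolist(),f["t"])
a=cv2.imread("pics/top0.png");cv2.imwrite("pics/top0b.png",cv2.resize(a,(800,600)))
E
```

```text
pics
{'t': 0.0, 'qpos': [-1.162, 0.354, 1.634, 0.0, 1.155, -0.002], 'qvel': [0.0, -0.0, -0.001, -0.0, 0.001, 0.001], 'joint_torque': [-0.002, -60.526, -34.207, -0.0, 0.009, 0.0], 'eef_pos': [249.382, -572.56, 230.531], 'tool_rot': [0.144, -0.144, 0.693, -0.692], 'contact_force': [-0.547, -0.315, -0.24], 'ft_torque': [0.006, -0.051, -0.026], 'opening': 85.52}
scene 394.1753487591442 262.92123704692983 187.7503499472024 [[0.85, 0.527, -0.009], [0.407, -0.666, -0.625], [-0.335, 0.528, -0.781]] [-532.646811   -159.63070211 1232.39781258]
top 465.11118611474075 253.32236250943677 190.86376713124298 [[0.017, -1.0, 0.017], [-0.995, -0.019, -0.096], [0.097, -0.015, -0.995]] [  52.11979077  577.00391343 1284.97687432]
```

View pics/top0.png

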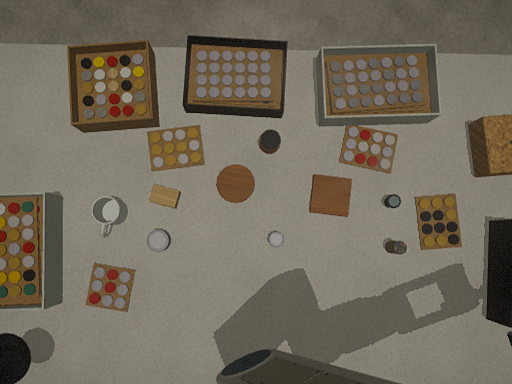

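View pics/scene0.png

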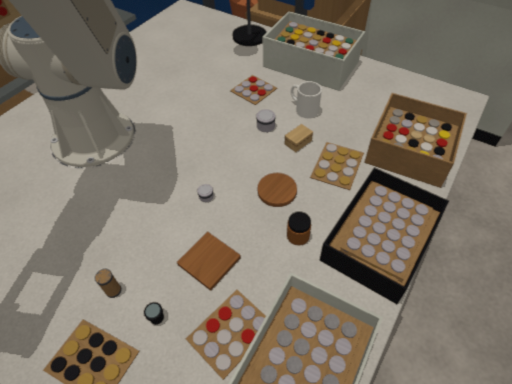

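Top view: square plinth at (330,195), round plinth (236,183), big tin (158,240), small tin (276,239), box (165,195), tube (397,247), loupe (393,201), jar (270,141) and mug (106,210). The scene view agrees.

```bash
cat > h.py <<'E'
import numpy as np,cv2
from cell import env
def cloud(f):
    z=f["z_map"].astype(float);v,u=np.mgrid[:z.shape[0],:z.shape[1]]
    c=np.stack([(u-f["cx"])/f["fx"]*z,(v-f["cy"])/f["fy"]*z,z],-1)
    P=(c-np.array(f["t"]))@np.array(f["R"]);P[z<=0]=np.nan
    return P
def ray(f,u,v,h):
    R,t=np.array(f["R"]),np.array(f["t"]);o=-R.T@t
    d=R.T@np.array([(u-f["cx"])/f["fx"],(v-f["cy"])/f["fy"],1]);return o+d*(h-o[2])/d[2]
def top(P,xy,r,h,tol=6):
    m=(np.hypot(P[...,0]-xy[0],P[...,1]-xy[1])<r)&(abs(P[...,2]-h)<tol)
    return P[m],m.astype(np.uint8)
E
python3 - <<'E'
from h import *
T={'sq':(330,195,18),'rd':(236,183,18),'big':(158,240,45),'small':(276,239,30),'box':(165,195,40),'tube':(397,247,75),'loupe':(393,201,42),'jar':(270,141,69),'mug':(106,210,90)}
F={n:dict(np.load(n+"0.npz")) for n in("top","scene")};C={n:cloud(F[n]) for n in F}
for k,(u,v,h) in T.items():
    p=ray(F["top"],u,v,h)
    for n in F:
        q,m=top(C[n],p,85 if k in('sq','rd') else 55,h)
        if len(q)<8: print(k,n,len(q));continue
        c,_=cv2.findContours(m,0,2);c=max(c,key=cv2.contourArea)
        mm=np.zeros_like(m);cv2.drawContours(mm,[c],-1,1,-1);q=C[n][(mm*m)>0]
        r=cv2.minAreaRect(q[:,:2].astype(np.float32))
        print(k,n,len(q),'mean',q.mean(0).round(1),'rect c',np.round(r[0],1),'size',np.round(r[1],1),'ang',round(r[2],1))
P=C["top"]
for nm,(u,v) in {'table':(330,270),'tray9':(175,130),'tray9b':(110,300),'trayR':(440,215),'boxblack':(187,75)}.items(): print(nm,P[v,u].round(1))
E
```

```text
sq top 1438 mean [ 570.7 -158.1   17.5] rect c [ 571.  -158.7] size [110.5 110.5] ang 83.7
sq scene 1913 mean [ 572.  -161.4   17.1] rect c [ 569.6 -158.9] size [110.4 111.8] ang 83.9
rd top 1122 mean [599.8 114.2  17.7] rect c [600.2 113.5] size [106.9 105.7] ang 1.8
rd scene 1013 mean [601.3 111.1  17.1] rect c [599.9 112.5] size [108.3 107.5] ang 59.7
big top 387 mean [434.8 323.2  44.6] rect c [435.2 323.2] size [57.5 60.9] ang 1.0
big scene 218 mean [435.9 320.8  44.1] rect c [435.1 322. ] size [57.9 59.9] ang 75.4
small top 181 mean [443.3  -2.9  29.9] rect c [443.4  -3. ] size [41.9 39.3] ang 0.1
small scene 168 mean [444.7  -4.   29.1] rect c [443.4  -3. ] size [41.7 40.3] ang 18.0
box top 480 mean [557.9 311.1  39.6] rect c [557.9 311.3] size [75.4 49.8] ang 75.0
box scene 312 mean [558.8 308.7  39. ] rect c [558.2 310.8] size [77.3 51.4] ang 77.3
tube top 149 mean [ 426.4 -335.    74.4] rect c [ 426.5 -334.8] size [32.4 35.8] ang 0.1
tube scene 230 mean [ 426.9 -335.6   73.6] rect c [ 425.6 -335.3] size [35.3 38.1] ang 82.0
loupe top 155 mean [ 555.1 -330.5   41.7] rect c [ 555.  -330.4] size [36.8 37.9] ang 2.5
loupe scene 279 mean [ 555.5 -331.7   41.2] rect c [ 555.  -331.6] size [38.4 38.4] ang 41.7
jar top 314 mean [718.   18.7  68.9] rect c [718.9  18.1] size [54.8 53.1] ang 1.6
jar scene 370 mean [718.5  16.7  68.1] rect c [718.   17.6] size [54.8 54.2] ang 67.7
mug top 153 mean [513.8 457.4  88.9] rect c [512.9 457.3] size [72.3 76.1] ang 1.1
mug scene 118 mean [512.6 455.2  88. ] rect c [512. 457.] size [72.1 76.7] ang 27.5
table [ 3.568e+02 -1.597e+02  2.000e-01]
tray9 [750.9 292.1   5.6]
tray9b [265.3 455.5  10.6]
trayR [ 518.3 -474.1    9. ]
boxblack [896.7 255.2  59.7]
```

Both views agree to about 1 mm with the given sizes. The square plinth is at (570.5, -158.8), turned -0.109, and the round plinth at (600, 113), 273 mm away. I'll follow the order in the task, starting with the big tin.

Call:
send_rows(commands=[[[0.2, 1, 0], [0, 0, 0], 0], [[0.2, 1, 0], [0, 0, 0], 0], [[0.2, 1, 0], [0, 0, 0], 0], [[0.2, 1, 0], [0, 0, 0], 0], [[0.2, 1, 0], [0, 0, 0], 0], [[0.2, 1, 0], [0, 0, 0], 0], [[0.2, 1, 0], [0, 0, 0], 0]], force=40)

```text
t: 0.68
eef_pos: [298.8, -316.9, 229.9]
tool_rot: [0.145, -0.145, 0.694, -0.69]
contact_force: [-0.2, -0.9, -0.6]
opening: 85.4
```

Call:
send_rows(commands=[[[0.4, 1, 0], [0, 0, 0], 0], [[0.4, 1, 0], [0, 0, 0], 0], [[0.4, 1, 0], [0, 0, 0], 0], [[0.4, 1, 0], [0, 0, 0], 0], [[0.4, 1, 0], [0, 0, 0], 0], [[0.4, 1, 0], [0, 0, 0], 0], [[0.4, 1, 0], [0, 0, 0], 0]])

```text
t: 1.27
eef_pos: [399.6, -63.9, 230.0]
tool_rot: [0.145, -0.145, 0.694, -0.69]
contact_force: [-0.4, -0.8, -0.5]
opening: 85.5
```

Call:
send_rows(commands=[[[0.2, 1, 0], [0, 0, 0], 0], [[0.2, 1, 0], [0, 0, 0], 0], [[0.2, 1, 0], [0, 0, 0], 0], [[0.2, 1, 0], [0, 0, 0], 0], [[0.2, 1, 0], [0, 0, 0], 0], [[0.2, 1, 0], [0, 0, 0], 0], [[0.2, 1, 0], [0, 0, 0], 0]])

```text
t: 1.85
eef_pos: [450.8, 191.3, 230.1]
tool_rot: [0.147, -0.145, 0.694, -0.689]
contact_force: [0.3, -0.1, -0.0]
opening: 85.7
```

Call:
send_rows(commands=[[[-0.062, 0.526, -0.1], [0, 0, 0], 0], [[-0.062, 0.526, -0.2], [0, 0, 0], 0], [[-0.062, 0.526, -0.3], [0, 0, 0], 0], [[-0.062, 0.526, -0.4], [0, 0, 0], 0], [[-0.062, 0.526, -0.5], [0, 0, 0], 0], [[-0.062, 0.526, -0.5], [0, 0, 0], 0], [[-0.062, 0.526, -0.5], [0, 0, 0], 0]])

```text
t: 2.43
eef_pos: [433.9, 321.7, 103.6]
tool_rot: [0.145, -0.147, 0.694, -0.69]
contact_force: [-0.2, 0.3, 0.7]
opening: 85.4
```

```bash
python3 - <<'E'
from h import *
f=env.grab_frame("wrist");s=env.state()
R,t=np.array(f["R"]),np.array(f["t"]);print('cam',-R.T@t,'fwd',R[2],s["eef_pos"],s["qpos"])
cv2.imwrite("pics/w1.png",f["img"][:,:,::-1])
q,m=top(cloud(f),(435.1,322.7),45,45);print(len(q),q.mean(0),cv2.minAreaRect(q[:,:2].astype(np.float32)))
E
```

```text
cam [511.65792686 356.64876799 245.41655034] fwd [-0.3037717  -0.13010991 -0.94381893] [435.312481   322.14456443 105.45420763] [0.63064107 0.38081854 1.92006486 0.00782503 0.83754506 1.7799619 ]
6370 [435.26830989 326.00408665  44.44387748] ((433.2884826660156, 325.0862121582031), (61.56539535522461, 60.510009765625), 18.92223358154297)
```

View pics/w1.png

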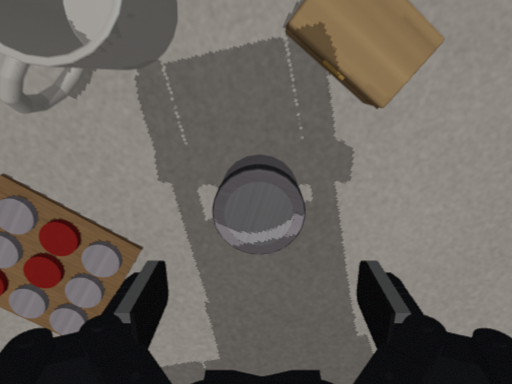

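The wrist view shows the tin at (258,210), centred between the open fingers, with nothing in their way. I'll descend and grip.

Call:
send_rows(commands=[[[0, 0.003, -0.1], [0, 0, 0], 0], [[0, 0.003, -0.2], [0, 0, 0], 0], [[0, 0.003, -0.28], [0, 0, 0], 0], [[0, 0.003, -0.34], [0, 0, 0], 0], [[0, 0.003, -0.38], [0, 0, 0], 0], [[0, 0.003, -0.402], [0, 0, 0], 0], [[0, 0.003, -0.402], [0, 0, 0], 0], [[0, 0.003, -0.402], [0, 0, 0], 0.6], [[0, 0.003, -0.402], [0, 0, 0], 1], [[0, 0.003, -0.402], [0, 0, 0], 1], [[0, 0.003, -0.402], [0, 0, 0], 1], [[0, 0.003, -0.402], [0, 0, 0], 1], [[0, 0.003, -0.402], [0, 0, 0], 1], [[0, 0.003, -0.402], [0, 0, 0], 1], [[0, 0.003, -0.402], [0, 0, 0], 1], [[0, 0.003, -0.402], [0, 0, 0], 1]], force=40)

```text
t: 3.82
eef_pos: [436.2, 323.4, 6.5]
tool_rot: [0.147, -0.145, 0.694, -0.689]
contact_force: [-0.5, -0.7, 6.9]
opening: 59.1
```

```bash
python3 -c "
from h import *
s=env.state();print(s['eef_pos'],s['opening'],s['contact_force'])"
```

```text
[436.16482922 323.443806     6.45012364] 59.115341321539944 [-0.49231656 -0.6584747   6.88149398]
```

Call:
send_rows(commands=[[[0, 0, 0.05], [0, 0, 0], 1], [[0, 0, 0.15], [0, 0, 0], 1], [[0, 0, 0.3], [0, 0, 0], 1], [[0, 0, 0.45], [0, 0, 0], 1], [[0, -0.1, 0.56], [0, 0, 0], 1], [[0.05, -0.25, 0.6], [0, 0, 0], 1], [[0.1, -0.4, 0.6], [0, 0, 0], 1], [[0.15, -0.55, 0.6], [0, 0, 0], 1], [[0.2, -0.7, 0.6], [0, 0, 0], 1], [[0.25, -0.85, 0.6], [0, 0, 0], 1], [[0.27, -0.96, 0.6], [0, 0, 0], 1], [[0.27, -1, 0.6], [0, 0, 0], 1]])

```text
t: 4.82
eef_pos: [504.6, 70.2, 157.3]
tool_rot: [0.147, -0.144, 0.694, -0.69]
contact_force: [0.1, 0.7, -0.8]
opening: 59.0
```

Call:
send_rows(commands=[[[0.05, -0.1, 0], [0, 0, 0], 1], [[0.1, -0.25, 0], [0, 0, 0], 1], [[0.15, -0.4, 0], [0, 0, 0], 1], [[0.2, -0.55, 0], [0, 0, 0], 1], [[0.23, -0.7, 0], [0, 0, 0], 1], [[0.25, -0.82, 0], [0, 0, 0], 1], [[0.265, -0.9, 0], [0, 0, 0], 1], [[0.265, -0.93, 0], [0, 0, 0], 1], [[0.265, -0.93, 0], [0, 0, 0], 1]])

```text
t: 5.57
eef_pos: [570.8, -163.3, 157.5]
tool_rot: [0.146, -0.143, 0.694, -0.69]
contact_force: [-0.4, -0.0, -1.7]
opening: 59.2
```

Call:
send_rows(commands=[[[0.003, 0.02, -0.05], [0, 0, 0], 1], [[0.003, 0.02, -0.15], [0, 0, 0], 1], [[0.003, 0.02, -0.27], [0, 0, 0], 1], [[0.003, 0.02, -0.38], [0, 0, 0], 1], [[0.003, 0.02, -0.46], [0, 0, 0], 1], [[0.003, 0.02, -0.5], [0, 0, 0], 1], [[0.003, 0.02, -0.52], [0, 0, 0], 1], [[0.003, 0.02, -0.525], [0, 0, 0], 1], [[0.003, 0.02, -0.529], [0, 0, 0], 1], [[0.003, 0.02, -0.529], [0, 0, 0], 1], [[0.003, 0.02, -0.529], [0, 0, 0], 1]])

```text
t: 6.48
eef_pos: [572.4, -158.5, 26.4]
tool_rot: [0.147, -0.143, 0.694, -0.69]
contact_force: [-0.7, 0.2, -1.5]
opening: 59.1
```

```bash
python3 - <<'E'
from h import *
s=env.state();print(s['eef_pos'],s['opening'],s['contact_force'])
f=env.grab_frame("scene");q,m=top(cloud(f),(570.5,-158.8),40,63,8)
print(len(q),q.mean(0) if len(q) else 0)
E
```

```text
[ 572.38807279 -158.45083745   26.42024568] 59.105728613221764 [-0.73300754  0.15605525 -1.48155427]
192 [ 587.19282643 -154.83219961   63.18420323]
```

Call:
send_rows(commands=[[[-0.003, -0.001, -0.004], [0, 0, 0], 1], [[-0.003, -0.001, -0.008], [0, 0, 0], 1], [[-0.003, -0.001, -0.01], [0, 0, 0], 1], [[-0.003, -0.001, -0.01], [0, 0, 0], 1]])

```text
t: 6.87
eef_pos: [571.9, -159.0, 24.5]
tool_rot: [0.147, -0.142, 0.694, -0.69]
contact_force: [-0.6, 0.3, 5.5]
opening: 59.1
```

Call:
send_rows(commands=[[[0, 0, 0], [0, 0, 0], 0.2], [[0, 0, 0], [0, 0, 0], 0.1], [[0, 0, 0], [0, 0, 0], 0], [[0, 0, 0], [0, 0, 0], 0], [[0, 0, 0], [0, 0, 0], 0], [[0, 0, 0], [0, 0, 0], 0], [[0, 0, 0.05], [0, 0, 0], 0], [[0, 0, 0.15], [0, 0, 0], 0], [[0, 0, 0.3], [0, 0, 0], 0], [[0, 0, 0.45], [0, 0, 0], 0], [[-0.1, 0.12, 0.6], [0, 0, 0], 0], [[-0.2, 0.28, 0.6], [0, 0, 0], 0], [[-0.3, 0.44, 0.6], [0, 0, 0], 0], [[-0.4, 0.55, 0.6], [0, 0, 0], 0], [[-0.5, 0.62, 0.6], [0, 0, 0], 0], [[-0.515, 0.622, 0.6], [0, 0, 0], 0], [[-0.515, 0.622, 0.6], [0, 0, 0], 0]])

```text
t: 8.28
eef_pos: [440.9, -2.1, 175.2]
tool_rot: [0.148, -0.143, 0.694, -0.69]
contact_force: [-0.3, -0.6, 0.8]
opening: 85.5
```

```bash
cat >> h.py <<'E'
def meas(xy,h,rad,cams=("top","scene"),save=None):
    s=env.state();print('tcp',np.round(s['eef_pos'],1),'f',np.round(s['contact_force'],1),'op',round(s['opening'],1))
    for n in cams:
        f=env.grab_frame(n)
        if save: cv2.imwrite(f"pics/{save}_{n}.png",f["img"][:,:,::-1])
        q,m=top(cloud(f),xy,rad,h,5)
        if len(q)<8: print(n,len(q));continue
        r=cv2.minAreaRect(q[:,:2].astype(np.float32));print(n,len(q),q[:,2].mean().round(1),np.round(r[0],1),np.round(r[1],1),round(r[2],1))
E
python3 -c "
from h import *
meas((570.5,-158.8),63,42);meas((443.4,-3),30,35)"
```

```text
tcp [440.9  -2.1 175.2] f [-0.3 -0.6  0.8] op 85.5
top 357 62.9 [ 570.8 -160.4] [59.4 58.7] 35.1
scene 488 62.2 [ 570.4 -161.2] [60.1 59.5] 59.8
tcp [444.1  -3.5 175.5] f [ 0.8 -0.1 -0.8] op 85.5
top 0
scene 166 28.8 [444.3  -3.3] [41.  40.7] 29.4
```

The big tin stands at (570.6, -160.7), within 2 mm of the plinth's centre. Next is the small tin.

Call:
send_rows(commands=[[[0, 0.004, -0.15], [0, 0, 0], 0], [[0, 0.004, -0.3], [0, 0, 0], 0], [[0, 0.004, -0.43], [0, 0, 0], 0], [[0, 0.004, -0.54], [0, 0, 0], 0], [[0, 0.004, -0.62], [0, 0, 0], 0], [[0, 0.004, -0.67], [0, 0, 0], 0], [[0, 0.004, -0.69], [0, 0, 0], 0], [[0, 0.004, -0.692], [0, 0, 0], 0], [[0, 0.004, -0.692], [0, 0, 0], 0.6], [[0, 0.004, -0.692], [0, 0, 0], 1], [[0, 0.004, -0.692], [0, 0, 0], 1], [[0, 0.004, -0.692], [0, 0, 0], 1], [[0, 0.004, -0.692], [0, 0, 0], 1], [[0, 0.004, -0.692], [0, 0, 0], 1], [[0, 0.004, -0.692], [0, 0, 0], 1], [[0, 0.004, -0.692], [0, 0, 0], 1], [[0, 0.004, -0.692], [0, 0, 0], 1]], force=35)

```text
t: 9.9
eef_pos: [445.3, -3.1, 3.1]
tool_rot: [0.148, -0.141, 0.694, -0.691]
contact_force: [-0.5, -1.9, 7.6]
opening: 40.7
```

```bash
python3 -c "
from h import *
meas((443.4,-3),30,40,('scene',),'s1')"
```

```text
tcp [445.3  -3.1   3.1] f [-0.5 -1.9  7.6] op 40.7
scene 68 28.9 [454.   -5.8] [26.4 58.2] 31.6
```

View pics/s1_scene.png

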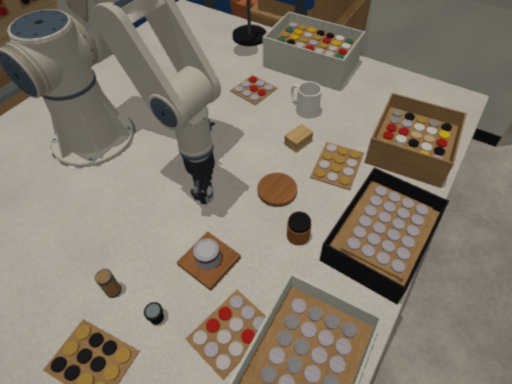

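The scene view shows the big tin on the square plinth at (207,253) and the gripper holding the small tin at (203,190). I'll lift it and carry it over.

Call:
send_rows(commands=[[[0, 0, 0.05], [0, 0, 0], 1], [[0, 0, 0.15], [0, 0, 0], 1], [[0, 0, 0.3], [0, 0, 0], 1], [[0, 0, 0.45], [0, 0, 0], 1], [[0.03, -0.04, 0.58], [0, 0, 0], 1], [[0.12, -0.14, 0.63], [0, 0, 0], 1], [[0.22, -0.27, 0.63], [0, 0, 0], 1], [[0.32, -0.4, 0.63], [0, 0, 0], 1], [[0.42, -0.52, 0.63], [0, 0, 0], 1], [[0.48, -0.6, 0.63], [0, 0, 0], 1], [[0.506, -0.624, 0.6], [0, 0, 0], 1], [[0.506, -0.624, 0.5], [0, 0, 0], 1], [[0.506, -0.624, 0.4], [0, 0, 0], 1], [[0.506, -0.624, 0.32], [0, 0, 0], 1], [[0.506, -0.624, 0.28], [0, 0, 0], 1], [[0.506, -0.624, 0.27], [0, 0, 0], 1], [[0.506, -0.624, 0.27], [0, 0, 0], 1]])

```text
t: 11.37
eef_pos: [571.4, -158.6, 70.4]
tool_rot: [0.148, -0.141, 0.694, -0.691]
contact_force: [1.1, -0.9, -0.8]
opening: 41.1
```

```bash
python3 -c "
from h import *
meas((570.6,-160.7),63,42,('scene',))"
```

```text
tcp [ 571.4 -158.6   70.4] f [ 1.1 -0.9 -0.8] op 41.1
scene 154 61.8 [ 583.4 -164.2] [61.  35.9] 75.6
```

Now at z 70.4. It should touch at about 66, so I'll go down in small steps.

Call:
send_rows(commands=[[[0.001, -0.002, -0.008], [0, 0, 0], 1], [[0.001, -0.002, -0.013], [0, 0, 0], 1], [[0.001, -0.002, -0.016], [0, 0, 0], 1], [[0.001, -0.002, -0.018], [0, 0, 0], 1], [[0.001, -0.002, -0.018], [0, 0, 0], 1]])

```text
t: 11.83
eef_pos: [572.5, -159.4, 67.0]
tool_rot: [0.148, -0.141, 0.693, -0.691]
contact_force: [-0.2, -0.1, -1.2]
opening: 40.7
```

Call:
send_rows(commands=[[[-0.002, 0.001, -0.003], [0, 0, 0], 1], [[-0.002, 0.001, -0.006], [0, 0, 0], 1], [[-0.002, 0.001, -0.007], [0, 0, 0], 1], [[-0.002, 0.001, -0.007], [0, 0, 0], 1]])

```text
t: 12.17
eef_pos: [572.1, -159.2, 66.2]
tool_rot: [0.148, -0.141, 0.693, -0.691]
contact_force: [-3.9, 0.8, 9.0]
opening: 41.0
```

Call:
send_rows(commands=[[[0, 0, 0], [0, 0, 0], 0.4], [[0, 0, 0], [0, 0, 0], 0.2], [[0, 0, 0], [0, 0, 0], 0], [[0, 0, 0], [0, 0, 0], 0], [[0, 0, 0], [0, 0, 0], 0], [[0, 0, 0], [0, 0, 0], 0], [[0, 0, 0.05], [0, 0, 0], 0], [[0, 0, 0.15], [0, 0, 0], 0], [[0, 0, 0.3], [0, 0, 0], 0], [[0, 0, 0.45], [0, 0, 0], 0], [[0, 0.1, 0.5], [0, 0, 0.1], 0], [[0, 0.25, 0.5], [0, 0, 0.2], 0], [[0, 0.4, 0.5], [0, 0, 0.3], 0], [[0, 0.55, 0.5], [0, 0, 0.4], 0], [[0, 0.7, 0.5], [0, 0, 0.5], 0], [[0, 0.85, 0.5], [0, 0, 0.6], 0], [[0, 0.95, 0.5], [0, 0, 0.6], 0], [[0, 1, 0.5], [0, 0, 0.6], 0], [[0, 1, 0.5], [0, 0, 0.6], 0]])

```text
t: 13.75
eef_pos: [572.1, 93.1, 191.9]
tool_rot: [0.307, -0.299, 0.641, -0.637]
contact_force: [-0.2, -0.0, 0.0]
opening: 85.4
```

```bash
python3 -c "
from h import *
meas((570.6,-160.7),93,35)
meas((570.6,-160.7),63,42,('scene',))
f=env.grab_frame('wrist')
print(env.state()['tool_rot'])"
```

```text
tcp [572.1  93.1 191.9] f [-0.2 -0.   0. ] op 85.4
top 188 92.9 [ 570.9 -160. ] [41.7 41. ] 19.0
scene 258 92.1 [ 570.6 -161.2] [42.7 40.9] 39.9
tcp [572.1  90.6 191.6] f [ 0.5  0.  -0.4] op 85.3
scene 213 62.1 [ 575.5 -165. ] [60.2 48.5] 48.9
[ 0.30528575 -0.29843568  0.64140801 -0.63744217]
```

The small tin is at (570.7, -160.6), over the big tin to within the noise. Next is the box.

Call:
send_rows(commands=[[[0, 0.1, 0], [0, 0, 0.1], 0], [[-0.02, 0.25, 0], [0, 0, 0.2], 0], [[-0.04, 0.4, 0], [0, 0, 0.3], 0], [[-0.054, 0.55, 0], [0, 0, 0.4], 0], [[-0.054, 0.7, 0], [0, 0, 0.5], 0], [[-0.054, 0.82, -0.1], [0, 0, 0.567], 0], [[-0.054, 0.882, -0.2], [0, 0, 0.567], 0], [[-0.054, 0.882, -0.3], [0, 0, 0.567], 0], [[-0.054, 0.882, -0.366], [0, 0, 0.567], 0], [[-0.054, 0.882, -0.366], [0, 0, 0.567], 0], [[-0.054, 0.882, -0.366], [0, 0, 0.567], 0]])

```text
t: 14.87
eef_pos: [558.6, 308.7, 99.3]
tool_rot: [0.437, -0.433, 0.56, -0.555]
contact_force: [-0.4, -0.8, 0.9]
opening: 85.3
```

```bash
python3 -c "
from h import *
meas((558,311),40,50,('scene','wrist'),'b1')
print(env.state()['tool_rot'])"
```

```text
tcp [558.6 308.7  99.3] f [-0.4 -0.8  0.9] op 85.3
scene 310 39.3 [558.8 310.8] [76.9 51.4] 76.7
wrist 8092 39.4 [557.2 313.9] [74.9 50. ] 75.5
[ 0.43875957 -0.43170986  0.55983196 -0.55471148]
```

View pics/b1_wrist.png

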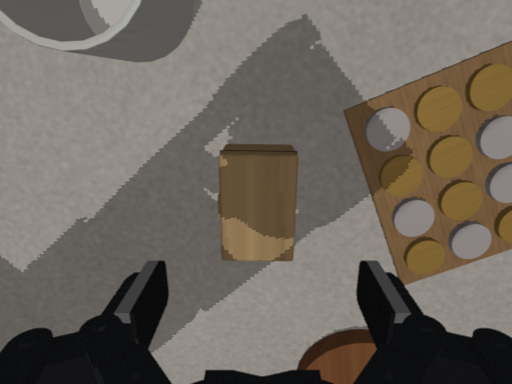

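The wrist view shows the box at (258,203), square to the jaws and centred between them. I'll descend and grip.

Call:
send_rows(commands=[[[-0.001, 0.012, -0.1], [0, 0, 0], 0], [[-0.001, 0.012, -0.2], [0, 0, 0], 0], [[-0.001, 0.012, -0.28], [0, 0, 0], 0], [[-0.001, 0.012, -0.34], [0, 0, 0], 0], [[-0.001, 0.012, -0.37], [0, 0, 0], 0], [[-0.001, 0.012, -0.382], [0, 0, 0], 0], [[-0.001, 0.012, -0.382], [0, 0, 0], 0], [[-0.001, 0.012, -0.382], [0, 0, 0], 0.6], [[-0.001, 0.012, -0.382], [0, 0, 0], 1], [[-0.001, 0.012, -0.382], [0, 0, 0], 1], [[-0.001, 0.012, -0.382], [0, 0, 0], 1], [[-0.001, 0.012, -0.382], [0, 0, 0], 1], [[-0.001, 0.012, -0.382], [0, 0, 0], 1], [[-0.001, 0.012, -0.382], [0, 0, 0], 1], [[-0.001, 0.012, -0.382], [0, 0, 0], 1], [[-0.001, 0.012, -0.382], [0, 0, 0], 1]], force=40)

```text
t: 16.3
eef_pos: [560.3, 312.9, 7.0]
tool_rot: [0.439, -0.431, 0.56, -0.555]
contact_force: [-1.3, -0.5, 6.5]
opening: 49.6
```

Call:
send_rows(commands=[[[0, 0, 0.04], [0, 0, 0], 1], [[0, 0, 0.12], [0, 0, 0], 1], [[0, 0, 0.24], [0, 0, 0], 1], [[0, 0, 0.35], [0, 0, 0], 1], [[0, 0, 0.4], [0, 0, 0], 1], [[0.01, -0.1, 0.4], [0, 0, 0], 1], [[0.04, -0.22, 0.4], [0, 0, 0], 1], [[0.08, -0.35, 0.4], [0, 0, 0], 1], [[0.12, -0.48, 0.4], [0, 0, 0], 1], [[0.15, -0.6, 0.4], [0, 0, 0], 1], [[0.165, -0.7, 0.4], [0, 0, 0], 1], [[0.168, -0.77, 0.4], [0, 0, 0], 1], [[0.168, -0.79, 0.4], [0, 0, 0], 1], [[0.168, -0.792, 0.4], [0, 0, 0], 1], [[0.168, -0.792, 0.4], [0, 0, 0], 1]])

```text
t: 17.55
eef_pos: [602.1, 115.2, 107.0]
tool_rot: [0.439, -0.431, 0.56, -0.555]
contact_force: [0.8, 0.0, -1.0]
opening: 49.6
```

Call:
send_rows(commands=[[[-0.003, -0.002, -0.05], [0, 0, 0], 1], [[-0.003, -0.002, -0.14], [0, 0, 0], 1], [[-0.003, -0.002, -0.22], [0, 0, 0], 1], [[-0.003, -0.002, -0.28], [0, 0, 0], 1], [[-0.003, -0.002, -0.31], [0, 0, 0], 1], [[-0.003, -0.002, -0.32], [0, 0, 0], 1], [[-0.003, -0.002, -0.324], [0, 0, 0], 1], [[-0.003, -0.002, -0.327], [0, 0, 0], 1], [[-0.003, -0.002, -0.329], [0, 0, 0], 1], [[-0.003, -0.002, -0.329], [0, 0, 0], 1]])

```text
t: 18.38
eef_pos: [602.0, 114.9, 25.4]
tool_rot: [0.44, -0.431, 0.56, -0.555]
contact_force: [0.8, 0.2, -1.3]
opening: 49.8
```

Call:
send_rows(commands=[[[-0.001, 0, -0.003], [0, 0, 0], 1], [[-0.001, 0, -0.006], [0, 0, 0], 1], [[-0.001, 0, -0.006], [0, 0, 0], 1]])

```text
t: 18.63
eef_pos: [602.3, 115.1, 25.0]
tool_rot: [0.44, -0.43, 0.56, -0.555]
contact_force: [-1.8, -0.5, 6.6]
opening: 49.6
```

Call:
send_rows(commands=[[[0, 0, 0], [0, 0, 0], 0.3], [[0, 0, 0], [0, 0, 0], 0.1], [[0, 0, 0], [0, 0, 0], 0], [[0, 0, 0], [0, 0, 0], 0], [[0, 0, 0], [0, 0, 0], 0], [[0, 0, 0], [0, 0, 0], 0], [[0, 0, 0.05], [0, 0, 0], 0], [[0, 0, 0.15], [0, 0, 0], 0], [[0, 0, 0.3], [0, 0, 0], 0], [[0, 0, 0.45], [0, 0, 0], 0], [[0, 0, 0.6], [0, 0, 0], 0], [[-0.1, -0.1, 0.7], [0, 0, 0], 0], [[-0.2, -0.25, 0.7], [0, 0, 0], 0], [[-0.3, -0.4, 0.7], [0, 0, 0], 0], [[-0.4, -0.55, 0.7], [0, 0, 0], 0], [[-0.5, -0.7, 0.7], [0, 0, 0], 0], [[-0.6, -0.85, 0.7], [0, 0, 0], 0], [[-0.7, -1, 0.7], [0, 0, 0], 0], [[-0.7, -1, 0.7], [0, 0, 0], 0]])

```text
t: 20.22
eef_pos: [424.7, -137.2, 200.8]
tool_rot: [0.44, -0.43, 0.56, -0.556]
contact_force: [0.8, 0.1, -0.2]
opening: 85.8
```

Call:
send_rows(commands=[[[0, -0.1, 0], [0, 0, 0], 0], [[0, -0.25, 0], [0, 0, 0], 0], [[0, -0.4, 0], [0, 0, 0], 0], [[0, -0.55, 0], [0, 0, 0], 0], [[0, -0.7, -0.1], [0, 0, 0], 0], [[0, -0.79, -0.2], [0, 0, 0], 0], [[0, -0.79, -0.2], [0, 0, 0], 0], [[0, -0.79, -0.2], [0, 0, 0], 0]])

```text
t: 20.88
eef_pos: [423.6, -335.1, 150.0]
tool_rot: [0.439, -0.43, 0.561, -0.555]
contact_force: [-0.1, 0.1, -0.1]
opening: 85.6
```

```bash
python3 -c "
from h import *
meas((600,113),58,52)
meas((426,-335),75,35,('wrist','scene'),'t1')"
```

```text
tcp [ 423.6 -335.1  150. ] f [-0.1  0.1 -0.1] op 85.6
top 460 57.8 [602.  113.8] [74.8 51.7] 76.0
scene 424 57.2 [603.1 112.5] [77.9 52.8] 74.6
tcp [ 424.8 -334.3  151.7] f [0.7 1.  0.3] op 85.4
wrist 2047 74.4 [ 425.4 -333.5] [36.3 36.3] 20.8
scene 205 73.9 [ 427.9 -336. ] [35.5 33.1] 71.1
```

View pics/t1_wrist.png

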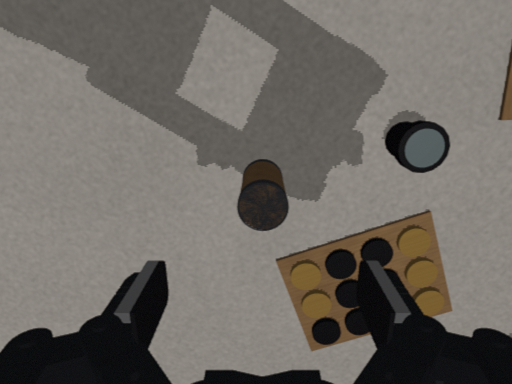

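The box is on the round plinth, about 2.5 mm off the centre in x, which will do. The wrist view shows the tube at (262,205) between the jaws, clear of the loupe at (420,146) and the cap board. I'll grip the tube.

Call:
send_rows(commands=[[[0.007, 0, -0.1], [0, 0, 0], 0], [[0.007, 0, -0.2], [0, 0, 0], 0], [[0.007, 0, -0.3], [0, 0, 0], 0], [[0.007, 0, -0.4], [0, 0, 0], 0], [[0.007, 0, -0.48], [0, 0, 0], 0], [[0.007, 0, -0.504], [0, 0, 0], 0], [[0.007, 0, -0.504], [0, 0, 0], 0], [[0.007, 0, -0.504], [0, 0, 0], 0.6], [[0.007, 0, -0.504], [0, 0, 0], 1], [[0.007, 0, -0.504], [0, 0, 0], 1], [[0.007, 0, -0.504], [0, 0, 0], 1], [[0.007, 0, -0.504], [0, 0, 0], 1], [[0.007, 0, -0.504], [0, 0, 0], 1], [[0.007, 0, -0.504], [0, 0, 0], 1], [[0.007, 0, -0.504], [0, 0, 0], 1], [[0.007, 0, -0.504], [0, 0, 0], 1]], force=40)

```text
t: 22.42
eef_pos: [427.5, -334.5, 27.4]
tool_rot: [0.44, -0.43, 0.558, -0.556]
contact_force: [-1.4, 1.5, 8.1]
opening: 35.2
```

Call:
send_rows(commands=[[[0, 0, 0.04], [0, 0, 0], 1], [[0, 0, 0.12], [0, 0, 0], 1], [[0, 0, 0.24], [0, 0, 0], 1], [[0, 0, 0.36], [0, 0, 0], 1], [[0, 0, 0.5], [0, 0, 0], 1], [[0, 0.1, 0.6], [0, 0, 0], 1], [[0, 0.2, 0.7], [0, 0, 0], 1], [[0, 0.32, 0.7], [0, 0, 0], 1], [[0, 0.45, 0.7], [0, 0, 0], 1], [[0, 0.58, 0.7], [0, 0, 0], 1], [[0, 0.7, 0.7], [0, 0, 0], 1], [[0, 0.82, 0.7], [0, 0, 0], 1], [[0, 0.92, 0.7], [0, 0, 0], 1], [[0, 0.98, 0.7], [0, 0, 0], 1], [[0, 1, 0.7], [0, 0, 0], 1], [[0, 1, 0.7], [0, 0, 0], 1]])

```text
t: 23.75
eef_pos: [427.5, -83.7, 203.1]
tool_rot: [0.441, -0.43, 0.558, -0.556]
contact_force: [0.1, 0.2, -0.8]
opening: 35.3
```

Call:
send_rows(commands=[[[0.08, 0.04, 0], [0, 0, 0], 1], [[0.18, 0.08, 0], [0, 0, 0], 1], [[0.3, 0.12, 0], [0, 0, 0], 1], [[0.42, 0.17, 0], [0, 0, 0], 1], [[0.54, 0.21, 0], [0, 0, 0], 1], [[0.61, 0.24, 0], [0, 0, 0], 1], [[0.631, 0.247, -0.04], [0, 0, 0], 1], [[0.631, 0.247, -0.14], [0, 0, 0], 1], [[0.631, 0.247, -0.27], [0, 0, 0], 1], [[0.631, 0.247, -0.4], [0, 0, 0], 1], [[0.631, 0.247, -0.53], [0, 0, 0], 1], [[0.631, 0.247, -0.62], [0, 0, 0], 1], [[0.631, 0.247, -0.67], [0, 0, 0], 1], [[0.631, 0.247, -0.69], [0, 0, 0], 1], [[0.631, 0.247, -0.698], [0, 0, 0], 1], [[0.631, 0.247, -0.702], [0, 0, 0], 1], [[0.631, 0.247, -0.702], [0, 0, 0], 1]])

```text
t: 25.17
eef_pos: [586.1, -22.3, 28.8]
tool_rot: [0.441, -0.43, 0.557, -0.557]
contact_force: [-0.2, 1.0, -1.4]
opening: 34.9
```

Call:
send_rows(commands=[[[-0.003, 0, -0.003], [0, 0, 0], 1], [[-0.003, 0, -0.006], [0, 0, 0], 1], [[-0.003, 0, -0.007], [0, 0, 0], 1], [[-0.003, 0, -0.007], [0, 0, 0], 1]])

```text
t: 25.5
eef_pos: [585.7, -22.2, 27.6]
tool_rot: [0.442, -0.43, 0.557, -0.557]
contact_force: [-0.4, -0.5, 1.8]
opening: 35.1
```

Call:
send_rows(commands=[[[0, 0, -0.001], [0, 0, 0], 0.5], [[0, 0, -0.001], [0, 0, 0], 0.3], [[0, 0, 0], [0, 0, 0], 0.1], [[0, 0, 0], [0, 0, 0], 0], [[0, 0, 0], [0, 0, 0], 0], [[0, 0, 0], [0, 0, 0], 0], [[0, 0, 0], [0, 0, 0], 0], [[0, 0, 0.06], [0, 0, 0], 0], [[0, 0, 0.18], [0, 0, 0], 0], [[0, 0, 0.32], [0, 0, 0], 0], [[0, 0, 0.46], [0, 0, 0], 0], [[0, 0, 0.6], [0, 0, 0], 0], [[0, -0.1, 0.7], [0, 0, 0], 0], [[-0.02, -0.25, 0.7], [0, 0, 0], 0], [[-0.04, -0.4, 0.7], [0, 0, 0], 0], [[-0.06, -0.55, 0.7], [0, 0, 0], 0], [[-0.08, -0.7, 0.7], [0, 0, 0], 0], [[-0.1, -0.85, 0.7], [0, 0, 0], 0], [[-0.12, -1, 0.7], [0, 0, 0], 0], [[-0.12, -1, 0.7], [0, 0, 0], 0]])

```text
t: 27.17
eef_pos: [554.8, -278.1, 202.7]
tool_rot: [-0.44, 0.429, -0.557, 0.559]
contact_force: [-0.4, -0.0, -0.1]
opening: 85.7
```

Call:
send_rows(commands=[[[0, -0.1, 0], [0, 0, 0], 0], [[0, -0.2, -0.05], [0, 0, 0], 0], [[0, -0.23, -0.15], [0, 0, 0], 0], [[0, -0.23, -0.25], [0, 0, 0], 0], [[0, -0.23, -0.36], [0, 0, 0], 0], [[0, -0.23, -0.36], [0, 0, 0], 0], [[0, -0.23, -0.36], [0, 0, 0], 0]])

```text
t: 27.75
eef_pos: [553.8, -334.7, 111.5]
tool_rot: [0.44, -0.43, 0.558, -0.557]
contact_force: [0.3, -0.9, 0.1]
opening: 85.6
```

```bash
python3 -c "
from h import *
meas((585,-23),75,35)
meas((555,-331),42,35,('wrist','scene'),'l1')"
```

```text
tcp [ 553.8 -334.7  111.5] f [ 0.3 -0.9  0.1] op 85.6
top 137 74.6 [586.4 -23. ] [33.2 33.2] 2.2
scene 153 74.0 [586.7 -24.5] [32.1 35.8] 32.8
tcp [ 555.7 -335.7  114.2] f [-0.6 -0.2  0.3] op 85.6
wrist 2497 41.7 [ 554. -329.] [39.2 39.1] 24.8
scene 82 41.0 [ 559.3 -338.4] [39.3 20.9] 33.6
```

View pics/l1_wrist.png

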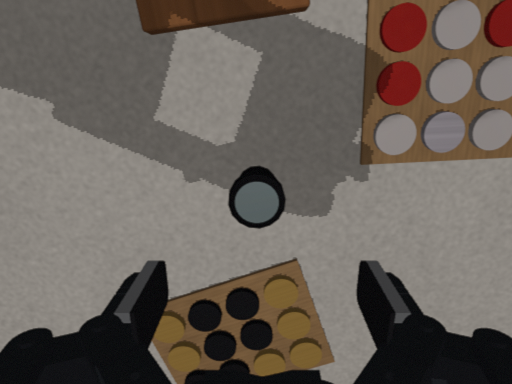

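The tube is at (586.5, -23.7), within 2 mm of the midpoint. The wrist view shows the loupe at (257,200), centred, with nothing where the fingers will go. I'll grip it by its head, with the jaws 40 mm apart.

Call:
send_rows(commands=[[[0, 0.02, -0.1], [0, 0, 0], 0], [[0, 0.02, -0.2], [0, 0, 0], 0], [[0, 0.02, -0.3], [0, 0, 0], 0], [[0, 0.02, -0.38], [0, 0, 0], 0], [[0, 0.02, -0.408], [0, 0, 0], 0], [[0, 0.02, -0.408], [0, 0, 0], 0], [[0, 0.02, -0.408], [0, 0, 0], 0], [[0, 0.02, -0.408], [0, 0, 0], 0.6], [[0, 0.02, -0.408], [0, 0, 0], 1], [[0, 0.02, -0.408], [0, 0, 0], 1], [[0, 0.02, -0.408], [0, 0, 0], 1], [[0, 0.02, -0.408], [0, 0, 0], 1], [[0, 0.02, -0.408], [0, 0, 0], 1], [[0, 0.02, -0.408], [0, 0, 0], 1], [[0, 0.02, -0.408], [0, 0, 0], 1], [[0, 0.02, -0.408], [0, 0, 0], 1]], force=35)

```text
t: 29.28
eef_pos: [556.4, -331.3, 13.9]
tool_rot: [-0.441, 0.429, -0.555, 0.56]
contact_force: [-1.3, 1.1, 6.5]
opening: 38.7
```

```bash
python3 -c "
from h import *
meas((555,-331),42,35,('scene',),'l2')
a=cv2.imread('pics/l2_scene.png')[240:370,80:260];cv2.imwrite('pics/l2c.png',cv2.resize(a,None,fx=4,fy=4))"
```

```text
tcp [ 556.4 -331.3   13.9] f [-1.3  1.1  6.5] op 38.7
scene 20 40.2 [ 564.2 -337.9] [38.6 18.2] 48.4
```

View pics/l2c.png

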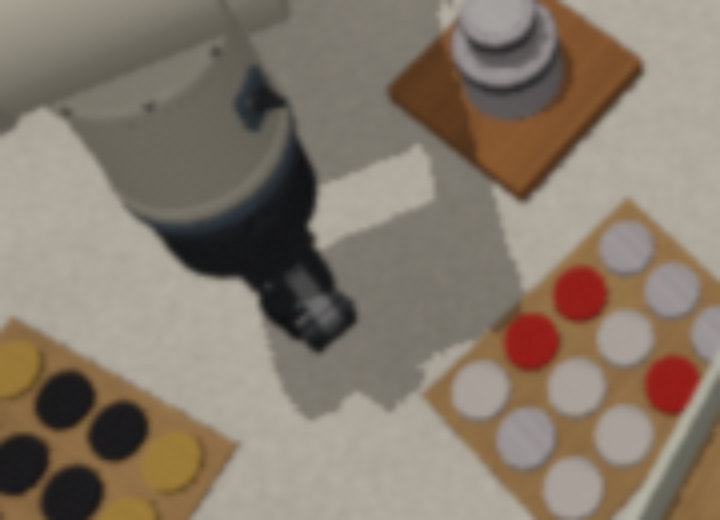

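The crop shows the loupe held at (335,310), clear of both cap boards. I'll lift it and turn the jaws so the wrist camera faces away from the tin stack.

Call:
send_rows(commands=[[[0, 0, 0.04], [0, 0, 0], 1], [[0, 0, 0.12], [0, 0, 0], 1], [[0, 0, 0.24], [0, 0, 0], 1], [[0, 0, 0.36], [0, 0, 0], 1], [[0, 0, 0.48], [0, 0, 0], 1], [[-0.05, 0, 0.58], [0, 0, 0.1], 1], [[-0.12, 0, 0.6], [0, 0, 0.2], 1], [[-0.2, 0.05, 0.6], [0, 0, 0.3], 1], [[-0.28, 0.1, 0.6], [0, 0, 0.4], 1], [[-0.33, 0.15, 0.6], [0, 0, 0.5], 1], [[-0.34, 0.2, 0.6], [0, 0, 0.6], 1], [[-0.34, 0.25, 0.6], [0, 0, 0.7], 1], [[-0.34, 0.3, 0.6], [0, 0, 0.8], 1], [[-0.34, 0.3, 0.6], [0, 0, 0.85], 1], [[-0.34, 0.3, 0.6], [0, 0, 0.85], 1]])

```text
t: 30.58
eef_pos: [471.5, -255.8, 164.8]
tool_rot: [0.6, -0.587, 0.383, -0.384]
contact_force: [0.8, -0.0, -0.8]
opening: 38.7
```

Call:
send_rows(commands=[[[0, 0.05, 0], [0, 0, 0.1], 1], [[0, 0.12, 0], [0, 0, 0.2], 1], [[0, 0.2, 0], [0, 0, 0.3], 1], [[0, 0.28, 0], [0, 0, 0.4], 1], [[0, 0.35, 0], [0, 0, 0.5], 1], [[0, 0.4, 0], [0, 0, 0.6], 1], [[0, 0.43, 0], [0, 0, 0.7], 1], [[0, 0.434, 0], [0, 0, 0.8], 1], [[0, 0.434, 0], [0, 0, 0.8], 1], [[0, 0.434, 0], [0, 0, 0.8], 1]])

```text
t: 31.42
eef_pos: [471.7, -147.5, 165.3]
tool_rot: [0.689, -0.677, 0.184, -0.181]
contact_force: [-0.8, -0.3, -0.5]
opening: 38.8
```

```bash
python3 -c "
from h import *
s=env.state();print(s['eef_pos'],s['tool_rot'],s['opening'],s['qpos'])"
```

```text
[ 471.70828172 -147.54318749  165.26000789] [ 0.68934893 -0.67689367  0.18388096 -0.18110991] 38.838328877432694 [-0.31821764  0.23313798  1.96859773  0.02142364  0.9448853  -1.37950265]
```

Call:
send_rows(commands=[[[0, 0.002, -0.05], [0, 0, 0], 1], [[0, 0.002, -0.15], [0, 0, 0], 1], [[0, 0.002, -0.27], [0, 0, 0], 1], [[0, 0.002, -0.39], [0, 0, 0], 1], [[0, 0.002, -0.5], [0, 0, 0], 1], [[0, 0.002, -0.56], [0, 0, 0], 1], [[0, 0.002, -0.59], [0, 0, 0], 1], [[0, 0.002, -0.6], [0, 0, 0], 1], [[0, 0.002, -0.603], [0, 0, 0], 1], [[0, 0.002, -0.605], [0, 0, 0], 1], [[0, 0.002, -0.605], [0, 0, 0], 1]])

```text
t: 32.33
eef_pos: [472.5, -147.4, 15.0]
tool_rot: [0.689, -0.677, 0.183, -0.182]
contact_force: [-0.6, -0.3, -1.7]
opening: 38.6
```

Call:
send_rows(commands=[[[-0.003, 0, -0.003], [0, 0, 0], 1], [[-0.003, 0, -0.006], [0, 0, 0], 1], [[-0.003, 0, -0.007], [0, 0, 0], 1], [[-0.003, 0, -0.007], [0, 0, 0], 1]])

```text
t: 32.67
eef_pos: [472.4, -147.6, 13.9]
tool_rot: [0.689, -0.677, 0.183, -0.182]
contact_force: [-0.3, 0.1, 4.8]
opening: 38.6
```

Touching, at 4.8 N. I'll release, go straight up, then back off in -x to clear the cameras' view.

Call:
send_rows(commands=[[[0, 0, 0], [0, 0, 0], 0.4], [[0, 0, 0], [0, 0, 0], 0.2], [[0, 0, 0], [0, 0, 0], 0.1], [[0, 0, 0], [0, 0, 0], 0], [[0, 0, 0], [0, 0, 0], 0], [[0, 0, 0], [0, 0, 0], 0], [[0, 0, 0.06], [0, 0, 0], 0], [[0, 0, 0.18], [0, 0, 0], 0], [[0, 0, 0.32], [0, 0, 0], 0], [[0, 0, 0.46], [0, 0, 0], 0], [[0, 0, 0.6], [0, 0, 0], 0], [[0, -0.1, 0.75], [0, 0, 0], 0], [[-0.1, -0.3, 0.8], [0, 0, 0], 0], [[-0.2, -0.5, 0.8], [0, 0, 0], 0], [[-0.3, -0.7, 0.8], [0, 0, 0], 0], [[-0.4, -0.9, 0.8], [0, 0, 0], 0], [[-0.4, -1, 0.8], [0, 0, 0], 0], [[-0.4, -1, 0.8], [0, 0, 0], 0]])

```text
t: 34.17
eef_pos: [371.0, -399.2, 214.1]
tool_rot: [0.689, -0.677, 0.183, -0.183]
contact_force: [0.6, -0.8, -0.3]
opening: 85.4
```

```bash
python3 -c "
from h import *
for k,xy,h,r in [('loupe',(471,-148),42,35),('big',(570.6,-160.7),63,42),('small',(570.6,-160.7),93,35),('box',(602,113),58,52),('tube',(586,-23),75,35),('jar',(718,18),69,40),('mug',(513,457),90,50)]: print(k);meas(xy,h,r,save='fin')
"
```

```text
loupe
tcp [ 371.  -399.2  214.1] f [ 0.6 -0.8 -0.3] op 85.4
top 150 42.0 [ 473.6 -147.7] [36.1 37.2] 1.4
scene 182 41.4 [ 473.6 -148.4] [36.8 38.9] 40.0
big
tcp [ 370.6 -402.6  214.1] f [ 1.   0.1 -0.4] op 85.2
top 159 62.7 [ 571.3 -159.9] [59.1 60.1] 25.9
scene 217 62.1 [ 575.2 -164.9] [59.4 49.2] 50.1
small
tcp [ 371.6 -398.3  213.5] f [-0.5  0.1 -0.1] op 85.5
top 191 92.7 [ 571.1 -160.5] [39.9 41.3] 44.9
scene 260 92.2 [ 571.2 -162.1] [42.7 41.3] 31.4
box
tcp [ 372.4 -396.7  213.6] f [-0.7  0.4 -0.5] op 85.3
top 464 57.5 [602.5 113.6] [74.8 51. ] 75.7
scene 416 57.2 [603.  113.1] [76.7 51.3] 75.5
tube
tcp [ 372.8 -396.4  213.8] f [ 0.2  0.1 -0.7] op 85.5
top 135 74.9 [586.5 -22.8] [33.6 33.1] 0.8
scene 152 74.0 [586.5 -23.9] [32.1 38.4] 34.2
jar
tcp [ 373.  -396.6  214. ] f [ 0.6  0.2 -0.2] op 85.9
top 296 68.9 [718.5  18.1] [54.3 52.8] 0.5
scene 367 68.4 [718.6  18. ] [53.2 55.1] 29.6
mug
tcp [ 372.9 -396.9  214. ] f [0.6 0.6 0.4] op 85.1
top 139 89.1 [512.8 457.6] [72.1 76.2] 1.0
scene 107 88.6 [513.8 456.6] [73.3 74.7] 89.4
```

View pics/fin_top.png

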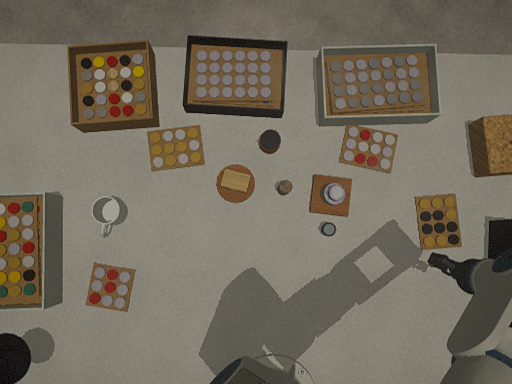

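View pics/fin_scene.png

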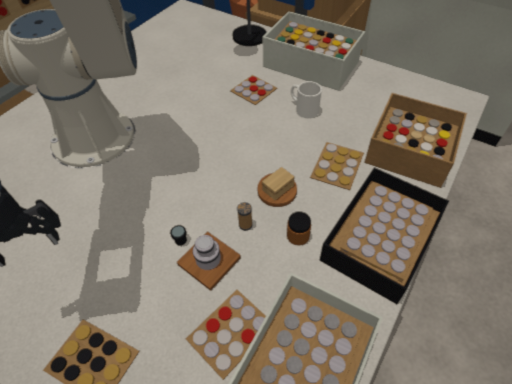

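Top view: the tin stack is on the square plinth at (333,193), the box on the round plinth at (236,181), the tube between them at (285,186), and the loupe in front at (328,229). The scene view agrees, everything is upright and the gripper is clear. I'll hand in.

```bash
python3 -c "
from cell import env
print(env.job_done(), env.state()['t'])"
```

```text
the job is handed in; nothing more can be done
the job is handed in; nothing more can be done
```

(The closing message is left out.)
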